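Seat the bread board in the counter's corner stop

TASK

Slide the oblong wooden bread board across the counter, without lifting it off, into the inside corner of the L-shaped stop fixed to the counter, so that it sits square and flush: a long side against the stop's longer rail and an end against the shorter rail. Leave the similar square board and the glass ramekin where they are.

Things in the scene. Friction and masses are not known exactly. Their poses are not given: they have to be found in the camera images.
- bread_board: The oblong larch bread board with a thin dark groove line around its top, 110 mm (its own x) by 180 mm (its own y, the long way) by 26 mm thick, about 0.2 to 0.4 kg, lying flat and loose on the counter. Too wide for a gripper to span: push it by its edges. Origin at the centre of its underside, z up. Both ends are alike.
- stop: Fixed L-shaped stop of dark wood: two rails 22 mm wide and high, at a right angle. Origin at the inside corner at counter height, z up. Longer rail: inside face x = 0, runs 260 mm from the corner along -y. Shorter rail: inside face y = 0, runs 140 mm along -x. The board goes in the quarter x < 0, y < 0; seated, its origin is at x -55, y -90 mm, its y along the longer rail. The rails are rigid.
- square_board: A bystander: a square board of the same wood, thickness and groove, 120 by 120 by 26 mm, loose on the counter towards the robot's left. Origin at the centre of its underside.
- ramekin: A bystander: a clear glass ramekin, 84 mm across and 45 mm high, loose on the counter towards the robot's right. Origin at the centre of its underside.

How it is judged:
At the end, for the whole second after the job is handed in: The bread board lies flat and at rest on the counter in the inside corner of the stop: its centre is within 12 mm of the fully seated place away from each rail (long side on the longer rail, end on the shorter rail), and its long side is within 10 degrees of parallel to the longer rail (x of bread_board in the frame of stop between -0.067 and -0.05 m and y of bread_board in the frame of stop between -0.102 and -0.085 m and angle between the y axis of bread_board and the y axis of stop, either way round below 0.175 rad and height (world z) of bread_board below 0.005 m and angle between bread_board's own z axis and vertical below 0.1 rad and linear speed of bread_board below 0.02 m/s); the robot touches nothing.
It fails at once if the bread board is lifted more than 20 mm off the counter (height (world z) of bread_board above 0.02 m).
It fails at once if the square board is moved by more than 20 mm (distance of square_board from where it was at the start of the episode above 0.02 m).
It fails at once if the glass ramekin is moved by more than 20 mm (distance of ramekin from where it was at the start of the episode above 0.02 m).
It also fails if it takes over 38 s, if anything falls off the work surface, if the arm or the gripper's body presses on something with over 40 N, if the wrist force passes 120 N, or if a joint passes its speed limit or range.

ROBOT

A 6-joint arm with a two-finger parallel gripper is mounted at the origin on the work surface. World frame = base frame: x ahead of the robot, y to its left, z up, the work surface at z = 0. Lengths are in m, angles in rad, forces in N, time in s.
With the tool pointing down it reaches from about 0.3 to 0.775 m from the base axis. Payload 14.6 kg.
Tool frame: the origin (TCP) lies between the finger pads; the fingertips stand ctrl.tip_extent ahead of it and the grasp point (between the pads) lies 3 mm ahead of it (ctrl.tip_extent is the distance from the TCP to the fingertips, in m); z points along the fingers, y is the line along which they close (so a half turn about z gives the same grasp; the last joint's range is limited). The gripper opens to 94 mm and grips with 3 to 60 N. Pads are 16 mm wide; open, the fingers measure 119 mm over their backs; the gripper's body (75 mm by 177 mm) begins 78 mm behind the grasp point.
Start: joints at [-1.387, 0.3, 1.521, -0, 1.321, -0.067], TCP at [0.136, -0.533, 0.227] pointing down, gripper open.
Joint ranges: [-3.03, 3.03], [-0.79, 2.21], [0.23, 2.52], [-1.04, 4.18], [0, 3.07], [-2.55, 2.55]. Speed limits (rad/s): [2.22, 2.22, 2.57, 3.14, 3.14, 3.14].

INTERFACE

Orientations are given as [roll, pitch, yaw] about the fixed x, y, z axes, in that order (R = Rz(yaw) Ry(pitch) Rx(roll)).
In Python, from station import ctrl gives the robot as it stands.
- The arm moves only by the shell command python3 shift.py 'ROWS' [OPENING] [FORCE]. ROWS is a JSON list that holds a single list of rows (three levels of brackets), with 1 to 10 rows, each of 6 numbers: dx, dy, dz in m, then a rotation vector rx, ry, rz in rad; each row shifts and turns the commanded pose from where the row before left it, along the tool's axes as they then stand; what a row does not reach is not made up. A row lasts 1/10 s, in which the tool goes at most 0.05 m and 0.15 rad, less where a joint would pass 70% of its speed; a pose out of reach is approached as far as the arm can. OPENING is the finger opening in m, set as the command begins (- or left out keeps the last). The fingers move at their own pace and stop on an object; FORCE is the grip in N (left out, the last holds). Time passes only in rows, so rows that do not move let the fingers close. It prints the time, the measured TCP pose, the force, the opening and the grip force at its end. Input that does not fit is refused with a message, and nothing moves.
- ctrl.get_obs(): the state, without advancing time (a new reading comes with each control period).
- ctrl.camera(name): name is "scene" or "top"; returns a dict with "pixels" (384x512x3 uint8, blue, green, red), "fx", "fy", "cx", "cy" (pixels), "extrinsics" (4x4, takes a point from camera to world coordinates). Camera axes: x right, y up, looking along -z (the intrinsics and any distortion apply to the point x, -y, -z); pixel columns grow to the right and rows downward; lengths in m; the calibration is good to about 2 mm. A picture is of the moment at which its call begins. There is no depth.
- ctrl.hand_in(): hands the job in; it is judged then, once.
The state is a dict: "time_s": time; "qpos": joint angles; "joint_vel": joint speeds; "tau": joint torques, N m; "ee_pos": TCP position; "eef_rot": TCP orientation; "force": force on the tool from outside, world axes, zero at the start; "moment": the same for the moment, N m; "grip_width": finger opening in m; "grip_force": force on a finger pad.
Only numpy, scipy, OpenCV 4.12 (cv2) and the standard library are available. Lean on these libraries where they do the work, as an engineer would, in place of code of your own. Each camera call takes 0.05 s, during which the arm holds its last target. There are 200 camera calls.

## Working session

There is one attempt and no reset: what is moved stays moved. The work goes in short steps, Python scripts to look and compute and a shell command to move; the robot and the scene stay as the last step left them, time stands still between calls to the robot, and variables do not carry over. Pictures are saved under pics/ and viewed, at most 10 in all, crops included, and the job is handed in when it is done.

```bash
mkdir -p pics; ls
python3 - <<'E'
from station import ctrl
import cv2
o=ctrl.get_obs();print(o['time_s'],o['ee_pos'],o['eef_rot'],o['grip_width'],ctrl.tip_extent)
for n in('top','scene'):
    c=ctrl.camera(n);cv2.imwrite(f'pics/{n}0.png',c['pixels']);print(n,c['fx'],c['fy'],c['cx'],c['cy'],c['extrinsics'],[k for k in c])
E
```

```text
pics
shift.py
station.py
0.0 [ 0.13645881 -0.53255316  0.22692968] [-3.14049778e+00 -5.85732539e-05  2.50852843e-01] 0.09416965214543713 0.022
top 460.5839945042058 460.5839945042058 248.23557469703832 191.27895283248543 [[ 0.02411976  0.99699883 -0.07356342  0.44029795]
 [-0.99969372  0.02446191  0.00375347 -0.07197576]
 [ 0.0055417   0.07345036  0.99728348  1.17375044]
 [ 0.          0.          0.          1.        ]] ['pixels', 'fx', 'fy', 'cx', 'cy', 'extrinsics']
scene 403.05966800259324 403.05966800259324 253.26539569848092 186.60528483602798 [[ 0.24703915 -0.81536129  0.52360064  1.1598431 ]
 [ 0.96900457  0.20861813 -0.13232015 -0.22543243]
 [-0.00134386  0.54005967  0.84162566  1.02150005]
 [ 0.          0.          0.          1.        ]] ['pixels', 'fx', 'fy', 'cx', 'cy', 'extrinsics']
```

View pics/top0.png

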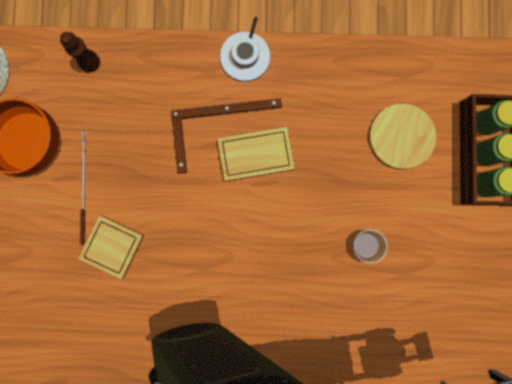

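View pics/scene0.png

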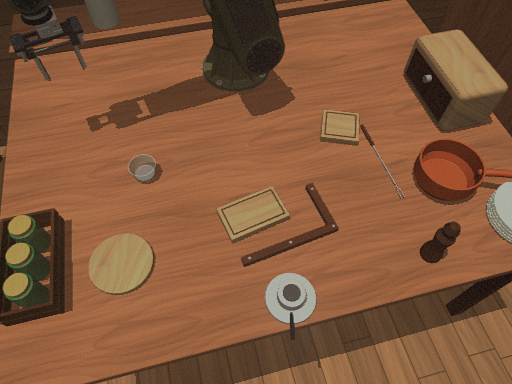

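Top view: the bread board is at about (256,153) px, and the stop's corner at (177,114) opens down and to the right. The square board is at (111,247) and the ramekin at (370,246). In the scene view the bread board is at (254,213), with the stop's corner at (337,229). Next I'll measure the corners.

```bash
cat > vis.py <<'E'
import cv2,numpy as np
from station import ctrl
def ray(c,p):
    E=c['extrinsics'];d=E[:3,:3]@np.array([(p[0]-c['cx'])/c['fx'],-(p[1]-c['cy'])/c['fy'],-1]);return E[:3,3],d
def onz(c,p,z):
    o,d=ray(c,p);return o+d*(z-o[2])/d[2]
def tri(c1,p1,c2,p2):
    o1,d1=ray(c1,p1);o2,d2=ray(c2,p2)
    t=np.linalg.lstsq(np.c_[d1,-d2],o2-o1,rcond=None)[0];a=o1+d1*t[0];b=o2+d2*t[1];return (a+b)/2,np.linalg.norm(a-b)
def blob(m,seed):
    n,l,s,ce=cv2.connectedComponentsWithStats(m.astype(np.uint8));
    k=min(range(1,n),key=lambda i:np.hypot(*(ce[i]-seed)) if s[i,4]>150 else 1e9);return (l==k).astype(np.uint8)
def quad(b):
    cn=max(cv2.findContours(b,cv2.RETR_EXTERNAL,cv2.CHAIN_APPROX_NONE)[0],key=cv2.contourArea);h=cv2.convexHull(cn)
    for e in np.arange(2,12,.5):
        q=cv2.approxPolyDP(h,e,True)[:,0]
        if len(q)==4:break
    return q
E
python3 - <<'E'
from vis import *
for n,pts in (('top',dict(board=(235,145),sq=(100,250),rail=(220,109),short=(180,140),table=(300,220),edge=(290,172))),('scene',dict(board=(240,215),sq=(335,122),rail=(275,250),table=(200,120),side=(245,236)))):
    im=cv2.imread(f'pics/{n}0.png');h=cv2.cvtColor(im,cv2.COLOR_BGR2HSV)
    for k,(x,y) in pts.items():print(n,k,np.median(h[y-1:y+2,x-1:x+2].reshape(-1,3),0))
t=cv2.imread('pics/top0.png')[85:195,160:310];s=cv2.imread('pics/scene0.png')[175:275,205:350]
v=np.vstack([cv2.resize(t,(600,300),interpolation=cv2.INTER_CUBIC)if 0 else cv2.resize(t[5:80+25],(560,373*560//560),interpolation=cv2.INTER_CUBIC)[:300],cv2.resize(s,(560,300))]);cv2.imwrite('pics/z.png',v)
E
```

```text
top board [ 23. 130. 195.]
top sq [ 23. 130. 196.]
top rail [ 11. 180.  98.]
top short [ 11. 186.  98.]
top table [ 14. 178. 196.]
top edge [ 13. 180. 180.]
scene board [ 20. 110. 170.]
scene sq [ 20. 112. 170.]
scene rail [  9. 138.  88.]
scene table [ 11. 148. 154.]
scene side [ 15. 127.  88.]
```

```bash
cat >> vis.py <<'E'
def masks(im):
    h=cv2.cvtColor(im,cv2.COLOR_BGR2HSV).astype(int);H,S,V=h[...,0],h[...,1],h[...,2]
    lar=((H>=17)&(V>125)&(S<160)).astype(np.uint8); lar=cv2.morphologyEx(lar,cv2.MORPH_CLOSE,np.ones((5,5)))
    return lar,((V<125)&(H<16)).astype(np.uint8)
def boardpose(c,seed,z=.026):
    q=quad(blob(masks(c['pixels'])[0],seed));P=np.array([onz(c,p,z) for p in q])[:,:2]
    (ce,wh,a)=cv2.minAreaRect(P.astype(np.float32)*1000);e=P[1]-P[0];f=P[2]-P[1]
    l=e if np.hypot(*e)>np.hypot(*f) else f
    return q,P,P.mean(0),np.degrees(np.arctan2(l[1],l[0]))%180,[np.hypot(*(P[i]-P[i-1])) for i in range(4)]
E
cat > m.py <<'E'
from vis import *
C={n:ctrl.camera(n) for n in('top','scene')}
np.set_printoptions(precision=4,suppress=True)
r={}
for n,sd,st in(('top',(256,153),(215,125)),('scene',(254,213),(295,230))):
    c=C[n];q,P,ce,a,L=boardpose(c,sd);r[n]=(q,P);print(n,'board',ce,a,np.array(L));print(q.tolist(),P.tolist())
    b=masks(c['pixels'])[1];roi=np.zeros_like(b)
    if n=='top':roi[95:178,168:285]=1
    else:roi[180:268,238:342]=1
    b=b*roi
    if n=='scene': b=blob(b,(305,230))
    v,u=np.nonzero(b);X=np.array([onz(c,p,.022)[:2] for p in zip(u,v)])
    for i in range(1):
        (ce,wh,an)=cv2.minAreaRect((X*1000).astype(np.float32));print(n,'stop rect',ce,wh,an, cv2.boxPoints((ce,wh,an)))
    np.save(f'st_{n}.npy',X); r[n]+=(X,)
P1=r['top'][0]
for p in r['top'][0]:
    w=onz(C['top'],p,.026);
    p2=min(r['scene'][0],key=lambda k:np.linalg.norm(onz(C['scene'],k,.026)-w));print(p,p2,*tri(C['top'],p,C['scene'],p2))
E
python3 m.py
```

```text
top board [ 0.6202 -0.0917] 100.65040386739778 [0.176  0.1049 0.1727 0.1074]
[[287, 128], [292, 169], [224, 180], [218, 138]] [[0.6875569783914366, -0.17030091333247716], [0.5836866547411006, -0.18471709648194423], [0.5517667004043151, -0.014980292543512332], [0.6576409001424244, 0.0031008274478485504]]
top stop rect (665.6165161132812, -24.41400146484375) (161.3887481689453, 280.71575927734375) 8.036673545837402 [[ 566.0917  103.2838]
 [ 605.3376 -174.675 ]
 [ 765.1414 -152.1118]
 [ 725.8954  125.847 ]]
scene board [ 0.6191 -0.0917] 100.78839302164849 [0.1745 0.1029 0.1745 0.1028]
[[272, 186], [288, 214], [231, 238], [217, 208]] [[0.5521057044824773, -0.015087552280060201], [0.6534009739405134, 0.0030841437780058656], [0.686070585035017, -0.16836464532638407], [0.5849143636307924, -0.18646672832277017]]
scene stop rect (669.6436767578125, -24.03076171875) (171.37527465820312, 285.66973876953125) 7.894012451171875 [[ 565.1509  105.6821]
 [ 604.3851 -177.2805]
 [ 774.1364 -153.7437]
 [ 734.9023  129.219 ]]
[287 128] [231 238] [ 0.6871 -0.1693  0.0286] 0.0015937784967818929
[292 169] [217 208] [ 0.5838 -0.1857  0.0238] 0.001477613706638958
[224 180] [272 186] [ 0.5518 -0.015   0.0255] 2.900145511914253e-05
[218 138] [288 214] [0.6564 0.0022 0.0318] 0.0009810751834478336
```

Both views agree: board centre (0.620, -0.092), long axis at 100.7°, top 25–30 mm high. The stop's outer rectangle measures 161x281 mm (162x282 expected), with its long rail at 98.0° and its inside corner near (0.7075, 0.1015). I'll align tool x with stop +x, so that tool y is stop -y, then go behind the near long side.

```bash
cat > st.py <<'E'
from station import ctrl
import numpy as np
o=ctrl.get_obs();p=np.array(o['ee_pos']);r=p[:2]-[.7075,.1015];a=.1396
u=np.array([np.cos(a),np.sin(a)]);v=np.array([-u[1],u[0]])
print('t %.1f u %.4f v %.4f z %.4f yaw %.4f Fu %.1f Fv %.1f Fz %.1f w %.3f'%(o['time_s'],r@u,r@v,p[2],o['eef_rot'][2],o['force'][:2]@u,o['force'][:2]@v,o['force'][2],o['grip_width']))
E
python3 shift.py '[[[0,0,0,0,0,0.111],[0.03,-0.025,0,0,0,0],[0.03,-0.025,0,0,0,0],[0.03,-0.025,0,0,0,0],[0.03,-0.025,0,0,0,0],[0.03,-0.025,0,0,0,0],[0.03,-0.025,0,0,0,0],[0.03,-0.025,0,0,0,0],[0.03,-0.025,0,0,0,0],[0.03,-0.025,0,0,0,0]]]' 0.08 && python3 shift.py '[[[0.03,-0.025,0,0,0,0],[0.03,-0.025,0,0,0,0],[0.03,-0.025,0,0,0,0],[0.03,-0.025,0,0,0,0],[0.03,-0.025,0,0,0,0],[0.03,-0.025,0,0,0,0],[0,0,0,0,0,0]]]'; python3 st.py
```

```text
time_s: 1.2
ee_pos: [0.3733, -0.271, 0.2275]
eef_rot: [3.142, -0.0, 0.14]
force: [0.1, -0.7, 0.0]
grip_width: 0.08
grip_force: 0.0
time_s: 1.9
ee_pos: [0.5316, -0.0958, 0.2269]
eef_rot: [-3.141, 0.0, 0.143]
force: [-1.2, -0.7, 0.8]
grip_width: 0.0798
grip_force: 0.0
t 1.9 u -0.2017 v -0.1709 z 0.2269 yaw 0.1433 Fu -1.3 Fv -0.5 Fz 0.8 w 0.080
```

```bash
python3 shift.py '[[[0,0.008,0.035,0,0,0],[0,0,0.035,0,0,0],[0,0,0.035,0,0,0],[0,0,0.03,0,0,0],[0,0,0.03,0,0,0],[0,0,0.02,0,0,0],[0,0,0.01,0,0,0],[0,0,0,0,0,0]]]'>/dev/null; python3 st.py
python3 - <<'E'
from vis import *
cv2.imwrite('pics/s1.png',ctrl.camera('scene')['pixels'])
E
```

```text
t 2.7 u -0.2045 v -0.1817 z 0.0316 yaw 0.1395 Fu 0.2 Fv -0.0 Fz 0.4 w 0.080
```

View pics/s1.png

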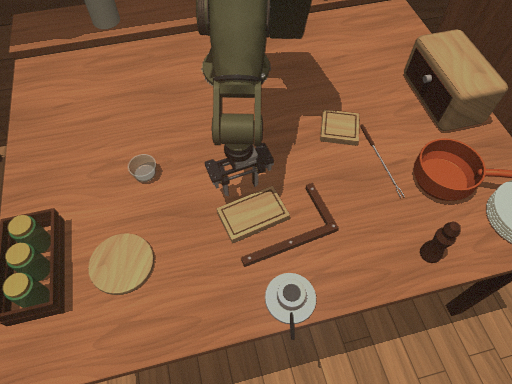

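The fingers stand behind the board's near long side (around 240,188 px), clear of everything. Now I'll push towards the long rail.

```bash
python3 shift.py '[[[0.008,0,0,0,0,0],[0.008,0,0,0,0,0],[0.008,0,0,0,0,0],[0.008,0,0,0,0,0],[0.008,0,0,0,0,0],[0.008,0,0,0,0,0],[0.008,0,0,0,0,0],[0.008,0,0,0,0,0],[0.006,0,0,0,0,0],[0.004,0,0,0,0,0]]]'>/dev/null; python3 st.py; python3 shift.py '[[[0.003,0,0,0,0,0],[0.003,0,0,0,0,0],[0,0,0,0,0,0]]]'>/dev/null;python3 st.py
python3 - <<'E'
from vis import *
c=ctrl.camera('scene');cv2.imwrite('pics/s2.png',c['pixels']);q,P,ce,a,L=boardpose(c,(270,225));print(ce,a,L)
E
```

```text
t 3.8 u -0.1293 v -0.1815 z 0.0324 yaw 0.1399 Fu -3.4 Fv 0.4 Fz 1.3 w 0.080
t 4.0 u -0.1234 v -0.1815 z 0.0324 yaw 0.1398 Fu 0.2 Fv -1.3 Fz -0.4 w 0.080
[ 0.68211964 -0.08529731] 97.3240888918087 [np.float64(0.06540245352512285), np.float64(0.1750203603071187), np.float64(0.10283491773435592), np.float64(0.17575939890857492)]
```

View pics/s2.png

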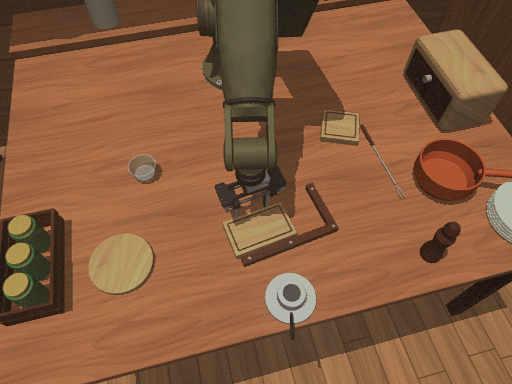

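The board's far side is now at the long rail or a few mm short of it, and lies square to it. I'll close the gap and watch the force.

```bash
for i in 1 2 3; do :; done; python3 shift.py '[[[0.002,0,0,0,0,0],[0,0,0,0,0,0]]]'>/dev/null; python3 st.py; python3 shift.py '[[[0.002,0,0,0,0,0],[0,0,0,0,0,0]]]'>/dev/null; python3 st.py
```

```text
t 4.3 u -0.1217 v -0.1815 z 0.0325 yaw 0.1398 Fu 0.2 Fv -0.4 Fz 0.5 w 0.080
t 4.5 u -0.1196 v -0.1816 z 0.0325 yaw 0.1398 Fu -1.5 Fv -0.2 Fz -0.5 w 0.080
```

```bash
python3 shift.py '[[[0.002,0,0,0,0,0],[0,0,0,0,0,0]]]'>/dev/null; python3 st.py; python3 shift.py '[[[0.0015,0,0,0,0,0],[0,0,0,0,0,0]]]'>/dev/null; python3 st.py
```

```text
t 4.7 u -0.1178 v -0.1816 z 0.0325 yaw 0.1398 Fu -2.6 Fv 0.3 Fz 0.5 w 0.080
t 4.9 u -0.1176 v -0.1815 z 0.0324 yaw 0.1398 Fu -14.5 Fv 1.1 Fz 9.1 w 0.080
```

Contact (14.5 N), and the tool's position fits a flush long side. Next I'll back off, rise, go round to the board's right-hand end and turn 90°.

```bash
python3 shift.py '[[[-0.015,0,0,0,0,0],[-0.015,0,0,0,0,0],[0,0,-0.03,0,0,0],[0,0,-0.035,0,0,0],[0,0,-0.035,0,0,0],[0.023,0.032,0,0,0,0],[0.023,0.032,0,0,0,0],[0.023,0.032,0,0,0,0],[0.023,0.032,0,0,0,0],[0,0,0,0,0,0]]]' 0.05 >/dev/null; python3 shift.py '[[[0,0,0,0,0,-0.15],[0,0,0,0,0,-0.15],[0,0,0,0,0,-0.15],[0,0,0,0,0,-0.15],[0,0,0,0,0,-0.15],[0,0,0,0,0,-0.15],[0,0,0,0,0,-0.15],[0,0,0,0,0,-0.15],[0,0,0,0,0,-0.15],[0,0,0,0,0,-0.15]]]'>/dev/null;python3 shift.py '[[[0,0,0,0,0,-0.071],[0,0,0,0,0,0]]]'>/dev/null; python3 st.py;python3 - <<'E'
from vis import *
c=ctrl.camera('scene');cv2.imwrite('pics/s3.png',c['pixels']);q,P,ce,a,L=boardpose(c,(265,228));print(ce,a,L,P)
E
```

```text
t 7.1 u -0.0543 v -0.3090 z 0.1326 yaw 1.7122 Fu -0.3 Fv 0.1 Fz 0.6 w 0.050
[ 0.67126507 -0.02637131] 7.912200371723032 [np.float64(0.029192037636827796), np.float64(0.10582244768485098), np.float64(0.08367809515687234), np.float64(0.11791674760712881)] [[ 0.6141513  -0.00584489]
 [ 0.71896634  0.00872214]
 [ 0.73149429 -0.07401282]
 [ 0.62044838 -0.03434966]]
```

View pics/s3.png

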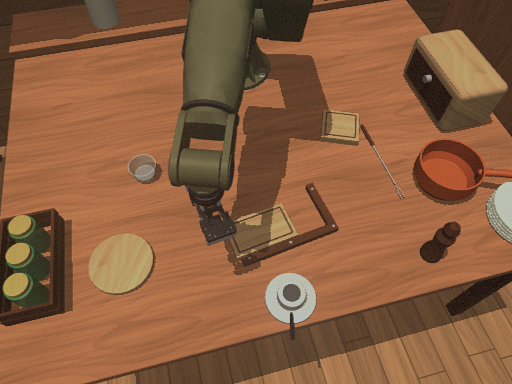

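The board lies along the rail with its far end at v≈-0.093, so the near end is at about -0.273. The gripper (215,225 px) stands beyond that end with about 25 mm to spare, so I can lower and push.

```bash
python3 shift.py '[[[0,0,0.03,0,0,0],[0,0,0.03,0,0,0],[0,0,0.025,0,0,0],[0,0,0.015,0,0,0],[0,0,0,0,0,0]]]'>/dev/null; python3 st.py; python3 shift.py '[[[0.008,0,0,0,0,0],[0.008,0,0,0,0,0],[0.008,0,0,0,0,0],[0.008,0,0,0,0,0],[0.008,0,0,0,0,0],[0.008,0,0,0,0,0]]]'>/dev/null; python3 st.py
```

```text
t 7.7 u -0.0551 v -0.3090 z 0.0303 yaw 1.7096 Fu 0.2 Fv 0.3 Fz 0.6 w 0.050
t 8.2 u -0.0541 v -0.2611 z 0.0330 yaw 1.7107 Fu -1.0 Fv -3.1 Fz 2.4 w 0.050
```

```bash
python3 shift.py '[[[0.008,0,0,0,0,0],[0.008,0,0,0,0,0],[0.008,0,0,0,0,0],[0.008,0,0,0,0,0],[0.008,0,0,0,0,0],[0.008,0,0,0,0,0],[0.008,0,0,0,0,0],[0.006,0,0,0,0,0],[0.004,0,0,0,0,0]]]'>/dev/null; python3 st.py;python3 shift.py '[[[0.003,0,0,0,0,0],[0,0,0,0,0,0]]]'>/dev/null; python3 st.py;  python3 - <<'E'
from vis import *
cv2.imwrite('pics/s4.png',ctrl.camera('scene')['pixels'])
E
```

```text
t 9.2 u -0.0543 v -0.1949 z 0.0324 yaw 1.7111 Fu 0.1 Fv -2.8 Fz 1.1 w 0.050
t 9.3 u -0.0544 v -0.1920 z 0.0322 yaw 1.7110 Fu -1.5 Fv 0.4 Fz 0.5 w 0.050
```

View pics/s4.png

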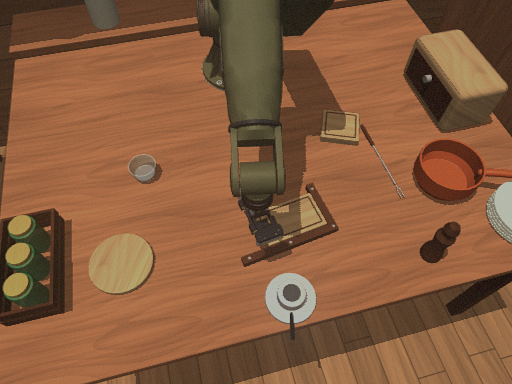

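The board's far end is almost at the short rail (325,205 px). I'll close the last few mm in small steps.

```bash
python3 shift.py '[[[0.002,0,0,0,0,0],[0,0,0,0,0,0]]]'>/dev/null; python3 st.py;python3 shift.py '[[[0.002,0,0,0,0,0],[0,0,0,0,0,0]]]'>/dev/null; python3 st.py
```

```text
t 9.6 u -0.0545 v -0.1904 z 0.0322 yaw 1.7107 Fu 0.1 Fv 0.0 Fz 0.0 w 0.050
t 9.8 u -0.0545 v -0.1903 z 0.0325 yaw 1.7102 Fu -0.7 Fv -10.9 Fz -2.2 w 0.050
```

```bash
python3 shift.py '[[[0.002,0,0,0,0,0],[0,0,0,0,0,0]]]'>/dev/null; python3 st.py; python3 shift.py '[[[-0.015,0,0,0,0,0],[-0.02,0,0,0,0,0],[0,0,-0.035,0,0,0],[0,0,-0.035,0,0,0],[0,0,-0.035,0,0,0],[-0.04,0.0,0,0,0,0],[-0.04,0,0,0,0,0],[-0.04,0,0,0,0,0],[-0.02,0,0,0,0,0],[0,0,0,0,0,0]]]'>/dev/null; python3 st.py
python3 - <<'E'
from vis import *
s=ctrl.camera('scene');cv2.imwrite('pics/s5.png',cv2.resize(s['pixels'][170:280,220:360],None,fx=5,fy=5,interpolation=cv2.INTER_CUBIC))
t=ctrl.camera('top');cv2.imwrite('pics/t5.png',t['pixels'])
for c,sd in((t,(222,135)),(s,(291,215))):
    q,P,ce,a,L=boardpose(c,sd);print(q.tolist(),ce,a,L)
E
```

```text
t 10.0 u -0.0545 v -0.1901 z 0.0328 yaw 1.7096 Fu 0.7 Fv -21.8 Fz -2.5 w 0.050
t 11.0 u -0.0555 v -0.3652 z 0.1366 yaw 1.7072 Fu -0.9 Fv 1.0 Fz -0.1 w 0.050
[[251, 110], [253, 152], [185, 160], [181, 117]] [0.66608687 0.00452955] 98.20106663949215 [np.float64(0.17782086502123215), np.float64(0.10740549481936831), np.float64(0.17188091726590637), np.float64(0.11005263907206192)]
[[310, 193], [326, 222], [269, 245], [256, 212]] [0.66572352 0.00667757] 99.1609935991636 [np.float64(0.16919485081608152), np.float64(0.10181505051289444), np.float64(0.1741633932962984), np.float64(0.10693684033587063)]
```

View pics/s5.png

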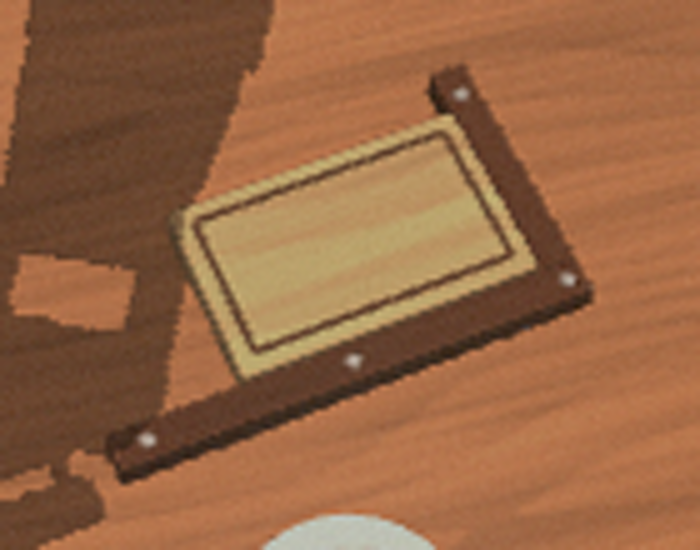

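View pics/t5.png

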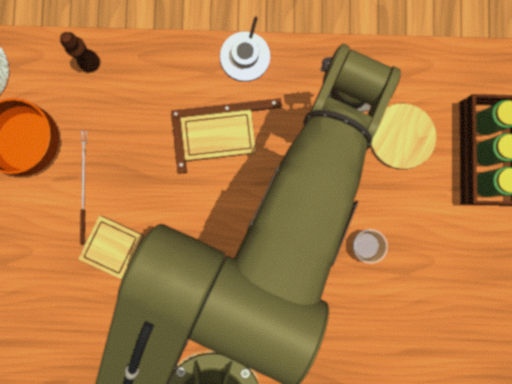

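Both views show the board flush and square in the corner. Its centre measures (0.666, 0.0045–0.0067) against a target of (0.6656, 0.0047), at 98–99° against 98°. The square board at (111,247) and the ramekin at (370,246) haven't moved, and the arm is clear, so I'm handing in.

```bash
python3 -c "
from station import ctrl;print(ctrl.hand_in())"
```

```text
the job is handed in; nothing more can be done
None
```

I slid the bread board into the stop's inside corner and handed the job in. The hand-in gave no verdict, but both cameras showed the board flush and square, about 2 mm or less from its seated place. The square board and ramekin hadn't moved, and the arm was clear.

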